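Reset the breaker under the push-latch cover of a bench supply box

TASK

The breaker in the grey bench supply box has tripped. Press the box's smoked cover once at its ribbed front edge so that it pops open, push the raised front end of the red rocker inside down until it snaps over, then push the cover back down and press it until it latches flush again, and leave it so. Only press and push with the fingers: do not pinch the cover between them, and leave the other things on the bench where they are.

Things in the scene. Friction and masses are not known exactly. Their poses are not given: they have to be found in the camera images.
- supply_box: grey supply box screwed to the bench, 136 x 150 mm, flat top (deck) 72 mm above the bench, white outlets in its front. Origin on the bench, 76 mm behind the front face, midway between the sides; x to its back, y to its left. Opening in the deck: x -62 to +10, y -47 to +47 mm, 40 mm deep, closed by the cover; behind it the deck is clear to x = +60
- cover (a joint): smoked cover's angle, rad: 0 latched (flush with the deck), negative pressed in (stop at -0.115, safe to reach), 1.83 open (stop, 15 deg past upright). Sprung open: 2.5 N at the free edge when shut, 1 N when open; damped, opens in 2 s. Shut, a press past -0.095 and release frees it; brought down from open, a press past -0.08 and release latches it. Each full press changes it over
- cover_press (a point): point among the four white ribs on the cover's outer face, midway along y, 52 mm from the hinge line, where to press; a press of about 5 mm here works the latch (stop at 6 mm). It moves with the cover; its z axis is the outer face's normal, -x points from the hinge to the free edge
- cover_hinge (a point): fixed point midway along the cover's hinge line, 69.5 mm above the bench, at x = +6 mm of the box; the line runs along the box's y axis. The cover is 88 mm wide (y), 5 mm thick, and reaches 64 mm from this line to its free edge at the front. Hinge bearings stand 2 mm proud of the deck
- rocker (a joint): red rocker switch in the opening, 26 mm wide (y), 29 mm long (x), turning about its middle; rad: 0 tripped (front end, on the side of the cover's free edge, raised to 14 mm below the deck), 0.42 on (front half level, 20 mm below the deck). Pressing its front end takes about 3 N over 6 mm; past the middle it snaps over and stays
- rocker_press (a point): point on top of the rocker's front half where to press, moving with it: 49 mm in front of the hinge line (box x = -43), 16 mm right of the middle (y = -16), 19 mm behind the opening's front wall, 15 mm below the deck when tripped, 20 mm when on. The open cover's latch striker stands out 20 mm from its inner face at y = +28, 54 mm from the hinge
- brake_cleaner: aerosol can with a green cap, 67 mm across, 225 mm tall, standing behind to the right; origin under its centre
- oil_bottle: yellow oil bottle with a red spout, 48 mm across, 145 mm tall, standing behind to the left; origin under its centre
- screwdriver_teal: screwdriver with a black and teal handle, 227 mm long, 33 mm thick, lying to the right of the box; origin under its middle, y axis along it to the handle end
- bearing_1: ball bearing, 62 mm across, 16 mm high, lying flat to the left of the box; origin under its centre
- tee_nut_1: black steel T-nut, 32 x 40 x 21 mm, lying to the left of the box; origin under its centre
- combination_spanner: ring spanner, 196 mm long, 11 mm high, lying in front of the box; origin under its middle

How it is judged:
On the way, in this order (a step that is already met when the one before it is completed fails the run):
1. the cover has popped open (value of joint cover above 1.4 rad), for 0.2 s.
2. with the cover open, the breaker rocker is pushed over to on (value of joint rocker above 0.32 rad and value of joint cover above 0.5 rad), for 0.2 s.
3. the cover is pressed in again from open (value of joint cover below -0.04 rad).
At the end, for the whole second after the job is handed in: the cover is latched shut, flush with the deck (angle between -0.03 and 0.04 rad) and at rest, the rocker is on (angle over 0.32 rad), and none of the loose things has moved 30 mm or more (value of joint cover between -0.03 and 0.04 rad and value of joint rocker above 0.32 rad and velocity of joint cover between -0.05 and 0.05 rad/s and distance of each of brake_cleaner, oil_bottle, screwdriver_teal, bearing_1, tee_nut_1, combination_spanner from where it was at the start of the episode below 0.03 m); the robot touches nothing.
It fails at once if the cover is pinched between the fingers (touched on its inner and outer half at once with over 1 N each) (contact force between the fingers and cover_c1 above 1 N and contact force between the fingers and cover_c0 above 1 N).
It fails at once if one of the loose things on the bench is moved 30 mm or more, or lifted (distance of any of brake_cleaner, oil_bottle, screwdriver_teal, bearing_1, tee_nut_1, combination_spanner from where it was at the start of the episode above 0.03 m).
It also fails if it takes over 64 s, if anything falls off the work surface, if the arm or the gripper's body presses on something with over 40 N, if the wrist force passes 120 N, or if a joint passes its speed limit or range.

ROBOT

A 6-joint arm with a two-finger parallel gripper is mounted at the origin on the work surface; the furniture and walls round the work are solid. World frame = base frame: x ahead of the robot, y to its left, z up, the work surface at z = 0. Lengths are in m, angles in rad, forces in N, time in s.
With the tool pointing down it reaches from about 0.35 to 0.975 m from the base axis. Payload 4.9 kg.
Tool frame: the origin (TCP) lies between the finger pads; the fingertips stand 25 mm ahead of it and the grasp point (between the pads) lies 6 mm ahead of it; z points along the fingers, y is the line along which they close (so a half turn about z gives the same grasp; the last joint's range is limited). The gripper opens to 85 mm and grips with 20 to 120 N. Pads are 22 mm wide; open, the fingers measure 114 mm over their backs; the gripper's body (76 mm by 85 mm) begins 54 mm behind the grasp point. The pads swing forward as they close: fully open they stand 13 mm farther back than shut.
Start: joints at [-1.306, 0.053, 1.613, -0, 1.476, -0.119], TCP at [0.234, -0.58, 0.256] pointing down, gripper open.
Joint ranges: [-3.01, 3.01], [-1.01, 2.22], [0.06, 2.58], [-1.02, 4.17], [0.09, 2.62], [-3.14, 3.14]. Speed limits (rad/s): [2.57, 2.57, 3.14, 3.14, 3.14, 3.14].

INTERFACE

Orientations are given as a unit quaternion [w, x, y, z].
In Python, from plant import manip gives the robot as it stands.
- The arm moves only by the shell command python3 -m inch 'ROWS'. ROWS is JSON, a list of rows, each a list of 3 entries, a list of its own where there are three numbers: the shift along the tool's x, y, z in m, then the turn, a rotation vector about the tool's x, y, z in rad, then the opening, from 0 (shut) to 1 (fully open). A call has 1 to 8 rows; each row shifts and turns the commanded pose from where the row before left it, along the tool's axes as they then stand; what a row does not reach is not made up. A row lasts 1/10 s, in which the tool goes at most 50 mm and 8.59 degrees, less where a joint would pass 70% of its speed; a pose out of reach is approached as far as the arm can. A call with a gripper value outside its range is refused whole. The fingers move at their own pace and stop on an object; the grip force is fixed at half the most. Time passes only in rows, so rows that do not move let the fingers close. It gives the time, the measured TCP pose, the force, the opening and the grip force at its end, in the units of the state.
- manip.state(): the state, without advancing time (a new reading comes with each control period).
- manip.grab_frame(name): name is "scene" or "top" or "wrist"; returns (picture, depth): 400x640x3 uint8, red, green, blue; 400x640 float32, m along the optical axis (not along the pixel's ray), 0 where there is no reading.
- manip.camera_params(name): a dict with "camera_matrix" (3x3 intrinsics, pixels), "k1" (the pictures are not rectified: a ray, as slopes to the right and down, at radius r is drawn at 1 + k1 r^2 times it, then the intrinsics apply), "rvec" (rotation vector, rad) and "tvec" (3), from world to camera coordinates, as OpenCV has them. Camera axes: x right, y down, z forward; pixel columns grow to the right and rows downward; lengths in m; the calibration is good to about 2 mm. A picture is of the moment at which its call begins: read the wrist's pose just before it. camera_params takes no time and is no camera call; for the wrist camera it gives the pose at the moment of the call.
- manip.job_done(): hands the job in; it is judged then, once.
Trained networks look in the newest picture that a camera, given by its name, has taken for a name from the list of things; names that differ only in an ending like _2 or _b are one class to them, and where a whole thing is asked for, a point or a joint stands for the part that bears it (a point fixed in the world has none). Each returns a list of dicts, best first, with "score" (0 to 1); they miss things now and then, are a little off and sometimes report something else, mostly with a low value. They report only what shows in the picture. A call takes as long as a camera call.
- manip.look_for(camera, label): "point" ([x, y, z] in m, in world coordinates, good to about 4 mm: the middle of the surface that is visible of it).
The state is a dict: "time": time; "joint_pos": joint angles; "joint_vel": joint speeds; "joint_efforts": joint torques, N m; "tool_pos": TCP position; "tool_rot": TCP orientation; "contact_force": force on the tool from outside, world axes, zero at the start; "ft_torque": the same for the moment, N m; "gripper_width": opening from 0.0 (shut) to 1.0 (fully open); "grasp_force": force on a finger pad.
Only numpy, scipy, OpenCV 4.12 (cv2) and the standard library are available. Lean on these libraries where they do the work, as an engineer would, in place of code of your own. Each camera call takes 0.05 s, during which the arm holds its last target. There are 200 camera calls.

## Working session

There is one attempt and no reset: what is moved stays moved. The work goes in short steps, Python scripts to look and compute and a shell command to move; the robot and the scene stay as the last step left them, time stands still between calls to the robot, and variables do not carry over. Pictures are saved under pics/ and viewed, at most 10 in all, crops included, and the job is handed in when it is done.

```bash
mkdir -p pics; ls; cat > h.py <<'E'
import numpy as np, cv2
from scipy.spatial.transform import Rotation as R
from plant import manip
def unproj(name,px,depth,p=None):
    p=p or manip.camera_params(name);K=np.array(p["camera_matrix"]);k=p["k1"]
    px=np.atleast_2d(px).astype(float)
    u=cv2.undistortPoints(px[:,None],K,np.array([k,0,0,0,0.]))[:,0]
    d=np.array([depth[int(v),int(c)] for c,v in px])
    c=np.c_[u*d[:,None],d]
    Rm=cv2.Rodrigues(np.array(p["rvec"],float))[0]
    return (c-np.array(p["tvec"]).ravel())@Rm
E
python3 - <<'E'
from h import *
for n in("top","scene"):
    im,d=manip.grab_frame(n); cv2.imwrite(f"pics/{n}0.png",im[:,:,::-1]); np.save(n,d)
    for l in("supply_box","cover_press","rocker"):
        print(n,l,[(np.round(q["point"],4),round(q["score"],2)) for q in manip.look_for(n,l)][:2])
s=manip.state();print(s["time"],s["tool_pos"],s["tool_rot"])
E
```

```text
pics
top supply_box [(array([ 0.4848, -0.0654,  0.0684]), 0.58), (array([ 0.6546, -0.2851,  0.2007]), 0.35)]
top cover_press [(array([ 0.4763, -0.0633,  0.0731]), 0.79)]
top rocker []
scene supply_box []
scene cover_press [(array([ 0.4724, -0.0672,  0.0696]), 0.92)]
scene rocker []
0.4 [ 0.23403137 -0.57942458  0.25613058] [-1.57754221e-04  9.81640613e-01  1.90739826e-01  1.77564441e-06]
```

View pics/top0.png

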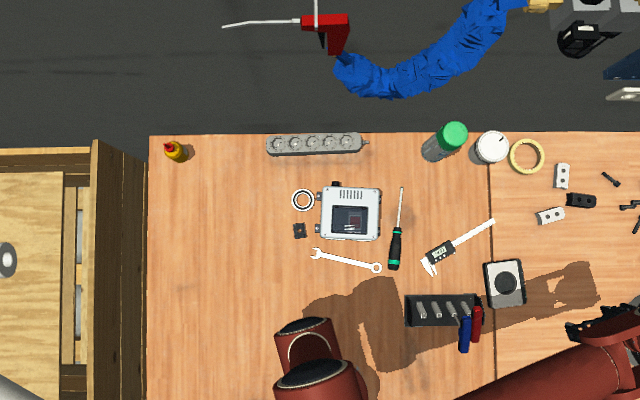

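View pics/scene0.png

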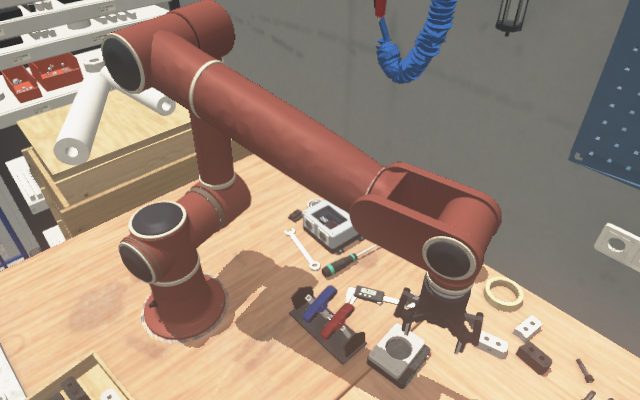

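Top view: the grey box is at about (350,213), nearly axis-aligned, with the dark cover at (352,220) and its front toward the image bottom. The can and oil bottle are behind it, the screwdriver is to its right, and the spanner is in front. Next I'll measure the deck rectangle from depth.

```bash
python3 - <<'E'
from h import *
d=np.load("top.npy"); g=[(x,y) for y in range(175,255) for x in range(305,400)]
P=unproj("top",[(x+.0,y+.0) for x,y in g],d)
m=(abs(P[:,2]-.072)<.008)
Q=P[m]; print(len(Q),Q.min(0),Q.max(0),np.median(Q,0))
r=cv2.minAreaRect((Q[:,:2]*1000).astype(np.float32)); print(r, cv2.boxPoints(r))
p=manip.camera_params("wrist");K=p["camera_matrix"];print(K)
Rm=cv2.Rodrigues(np.array(p["rvec"],float))[0];C=-Rm.T@np.array(p["tvec"]).ravel()
s=manip.state();Rt=R.from_quat(np.roll(s["tool_rot"],-1)).as_matrix()
print("tool axes\n",Rt.round(3),"cam in tool",Rt.T@(C-s["tool_pos"]),"camaxes in tool\n",(Rt.T@Rm.T).round(3))
for n,px in(("can",(455,133)),("strip",(315,143)),("rack",(440,305)),("vise",(505,283))): print(n,unproj("top",[px],d))
E
```

```text
2871 [ 0.42352769 -0.14254445  0.06408506] [0.56577564 0.0135879  0.07934035] [ 0.49613563 -0.06435185  0.07086363]
((494.17822265625, -64.46961212158203), (150.10910034179688, 138.9033203125), 86.34522247314453) [[ 420.08347  -134.94435 ]
 [ 558.70435  -143.79869 ]
 [ 568.27295     6.005127]
 [ 429.6521     14.859467]]
[[292.41274655   0.         320.30863087]
 [  0.         292.41274655 200.27065442]
 [  0.           0.           1.        ]]
tool axes
 [[ 0.927  0.374 -0.   ]
 [ 0.374 -0.927  0.   ]
 [ 0.    -0.    -1.   ]] cam in tool [ 0.07426731  0.00038189 -0.11766477] camaxes in tool
 [[-0.001 -0.958 -0.288]
 [ 1.    -0.001 -0.001]
 [ 0.001 -0.288  0.958]]
can [[ 0.66842629 -0.30232449  0.22328403]]
strip [[0.6886394  0.02282166 0.02459205]]
rack [[ 0.24588043 -0.30875043  0.00762102]]
vise [[ 0.30214071 -0.4842923   0.02276323]]
```

The box fits its known size (150 x 139 mm). Its yaw is about -3.65° and its origin is about (0.502, -0.065), which puts cover_press at about (0.456, -0.062). I'll align the tool, close the fingers and move above it.

```bash
python3 -m inch '[[[0,0,0],[0,0,0.149],0],[[0,0,0],[0,0,0.149],0],[[0,0,0],[0,0,0.149],0],[[0.014,-0.04,0],[0,0,0],0],[[0.014,-0.04,0],[0,0,0],0],[[0.014,-0.04,0],[0,0,0],0],[[0.014,-0.04,0],[0,0,0],0],[[0.014,-0.04,0],[0,0,0],0]]' && python3 -m inch '[[[0.014,-0.04,0],[0,0,0],0],[[0.014,-0.04,0],[0,0,0],0],[[0.014,-0.04,0],[0,0,0],0],[[0.014,-0.04,0],[0,0,0],0],[[0.014,-0.04,0],[0,0,0],0],[[0.014,-0.04,0],[0,0,0],0],[[0.014,-0.04,0],[0,0,0],0],[[0.014,-0.04,0],[0,0,0],0]]' 
cat > look.py <<'E'
from h import *
import sys
s=manip.state();im,d=manip.grab_frame("wrist");p=manip.camera_params("wrist")
cv2.imwrite(f"pics/{sys.argv[1]}.png",im[:,:,::-1]);np.save("wd",d);np.save("wp",p,allow_pickle=True)
Rt=R.from_quat(np.roll(s["tool_rot"],-1)).as_matrix()
print(s["time"],s["tool_pos"].round(4) if hasattr(s["tool_pos"],"round") else s["tool_pos"],Rt.round(3).tolist(),s["contact_force"],s["gripper_width"])
for l in sys.argv[2:]: print(l,[(np.round(q["point"],4),round(q["score"],2)) for q in manip.look_for("wrist",l)][:2])
g=[(x,y) for y in range(0,400,4) for x in range(0,640,4) if d[y,x]>0]
P=unproj("wrist",g,d,p);m=abs(P[:,2]-.072)<.006;m&=(abs(P[:,0]-.494)<.1)&(abs(P[:,1]+.0645)<.1)
print(m.sum(),np.median(P[m],0));print(cv2.minAreaRect((P[m][:,:2]*1000).astype(np.float32)))
E
python3 look.py w1 cover_press supply_box
```

```text
time: 1.2
tool_pos: [0.3169, -0.3828, 0.2564]
tool_rot: [0.0, 0.999, -0.032, 0.0]
contact_force: [1.6, -0.4, 0.4]
gripper_width: -0.0
grasp_force: 0.0
time: 2.0
tool_pos: [0.4489, -0.0703, 0.2567]
tool_rot: [0.0, 1.0, -0.032, 0.001]
contact_force: [0.6, 0.1, -0.4]
gripper_width: 0.002
grasp_force: 0.0
2.0 [ 0.4489 -0.0703  0.2567] [[0.998, -0.063, 0.001], [-0.063, -0.998, -0.0], [0.001, 0.0, -1.0]] [ 0.61085918  0.08019998 -0.44594446] 0.002301567053522325
cover_press [(array([ 0.499 , -0.0645,  0.0705]), 0.71), (array([ 0.4752, -0.0611,  0.0692]), 0.65)]
supply_box [(array([ 0.4971, -0.064 ,  0.0719]), 0.63)]
1175 [ 0.49992102 -0.05517216  0.07217737]
((492.05694580078125, -55.09529113769531), (149.90757751464844, 136.23764038085938), 86.56682586669922)
```

View pics/w1.png

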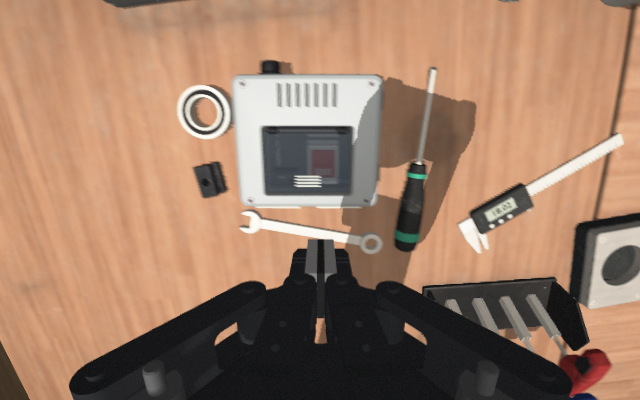

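```bash
python3 look.py w1b | tail -3
```

```text
2.15 [ 0.449  -0.0701  0.2565] [[0.998, -0.058, 0.0], [-0.058, -0.998, -0.0], [0.0, 0.0, -1.0]] [-1.33847153 -0.15191478 -0.19784843] -0.0020518616642890256
1173 [ 0.49897608 -0.0638021   0.07208355]
((489.9208984375, -62.617210388183594), (150.19517517089844, 136.22462463378906), 86.50415802001953)
```

Wrist view: the box is centred at about (308,140), the cover at (308,160) and the white ribs at (308,181). The red rocker shows through at (322,163). The bench items are all clear. I'll check the rib position by depth.

```bash
python3 - <<'E'
from h import *
im=cv2.imread("pics/w1b.png");d=np.load("wd.npy");p=np.load("wp.npy",allow_pickle=True).item()
r=im[150:200,270:345];m=(r.min(2)>190);ys,xs=np.nonzero(m)
n,l,st,c=cv2.connectedComponentsWithStats(m.astype(np.uint8));print(st[:,:],c)
px=[(270+a,150+b) for a,b in c[1:] if 5<a<70 and b<42];
P=unproj("wrist",px,d,p);print(P.round(4),P.mean(0))
E
```

```text
[[   0    0   75   50 3408]
 [  28   27   25    1   25]
 [  28   30   25    1   25]
 [  28   33   25    1   25]
 [  28   36   24    1   24]
 [   0   46   73    4  243]] [[37.16021127 22.63644366]
 [40.         27.        ]
 [40.         30.        ]
 [40.         33.        ]
 [39.5        36.        ]
 [33.58024691 47.80246914]]
[[ 0.4587 -0.0609  0.0742]
 [ 0.4553 -0.0606  0.0732]
 [ 0.452  -0.0604  0.0731]
 [ 0.4492 -0.0597  0.0747]] [ 0.45377995 -0.06039264  0.07378482]
```

```bash
python3 -m inch '[[[0.004,-0.01,0.035],[0,0,0],0],[[0,0,0.035],[0,0,0],0],[[0,0,0.035],[0,0,0],0],[[0,0,0.03],[0,0,0],0],[[0,0,0.015],[0,0,0],0],[[0,0,0],[0,0,0],0],[[0,0,0],[0,0,0],0]]'
python3 -m inch '[[[0,0,0.006],[0,0,0],0],[[0,0,0.004],[0,0,0],0],[[0,0,0.002],[0,0,0],0],[[0,0,0.001],[0,0,0],0],[[0,0,0.001],[0,0,0],0],[[0,0,0],[0,0,0],0]]'
```

```text
time: 2.9
tool_pos: [0.4531, -0.0634, 0.1067]
tool_rot: [0.0, 0.999, -0.033, 0.0]
contact_force: [0.2, 1.2, -0.1]
gripper_width: -0.003
grasp_force: 0.0
time: 3.5
tool_pos: [0.4535, -0.0624, 0.0926]
tool_rot: [0.0, 1.0, -0.032, 0.0]
contact_force: [1.0, -1.4, 1.8]
gripper_width: -0.0
grasp_force: 0.9
```

```bash
python3 -m inch '[[[0,0,0.001],[0,0,0],0],[[0,0,0.001],[0,0,0],0],[[0,0,0],[0,0,0],0]]'
```

```text
time: 3.8
tool_pos: [0.4536, -0.0624, 0.0917]
tool_rot: [0.0, 1.0, -0.031, 0.0]
contact_force: [-2.3, 0.0, 8.8]
gripper_width: -0.003
grasp_force: 4.6
```

The force has jumped to 9 N, so the cover is at its stop. I'll release by moving up and slightly back.

```bash
python3 -m inch '[[[0,0,0.001],[0,0,0],0],[[0,0,-0.02],[0,0,0],0],[[-0.005,0,-0.05],[0,0,0],0],[[-0.01,0,-0.05],[0,0,0],0],[[-0.01,0,-0.03],[0,0,0],0],[[0,0,0],[0,0,0],0],[[0,0,0],[0,0,0],0],[[0,0,0],[0,0,0],0]]'
python3 -m inch '[[[0,0,0],[0,0,0],0],[[0,0,0],[0,0,0],0],[[0,0,0],[0,0,0],0],[[0,0,0],[0,0,0],0],[[0,0,0],[0,0,0],0],[[0,0,0],[0,0,0],0],[[0,0,0],[0,0,0],0],[[0,0,0],[0,0,0],0]]'
python3 -m inch '[[[0,0,0],[0,0,0],0],[[0,0,0],[0,0,0],0],[[0,0,0],[0,0,0],0],[[0,0,0],[0,0,0],0],[[0,0,0],[0,0,0],0],[[0,0,0],[0,0,0],0],[[0,0,0],[0,0,0],0],[[0,0,0],[0,0,0],0]]'
python3 look.py w2 rocker_press rocker cover
```

```text
time: 4.6
tool_pos: [0.4275, -0.0603, 0.2359]
tool_rot: [-0.001, 1.0, -0.032, -0.002]
contact_force: [0.9, -0.1, -0.8]
gripper_width: 0.001
grasp_force: 0.0
time: 5.4
tool_pos: [0.4284, -0.0608, 0.2382]
tool_rot: [0.0, 1.0, -0.032, 0.0]
contact_force: [-0.2, 0.1, 0.2]
gripper_width: -0.0
grasp_force: 0.0
time: 6.2
tool_pos: [0.4284, -0.0608, 0.2381]
tool_rot: [-0.0, 1.0, -0.032, 0.0]
contact_force: [0.2, 0.5, -0.1]
gripper_width: -0.003
grasp_force: 0.0
6.2 [ 0.4284 -0.0608  0.2381] [[0.998, -0.063, 0.0], [-0.063, -0.998, 0.0], [0.0, -0.0, -1.0]] [ 0.17179873  0.53251296 -0.09354046] -0.002656033867118207
rocker_press [(array([ 0.4673, -0.0773,  0.0535]), 0.91), (array([0.451 , 0.0634, 0.022 ]), 0.62)]
rocker [(array([ 0.4686, -0.0748,  0.0513]), 0.8)]
cover [(array([ 0.5153, -0.0612,  0.1136]), 0.83)]
854 [ 0.51045454 -0.06347783  0.07192329]
((491.84637451171875, -61.42152404785156), (150.01980590820312, 133.6534881591797), 86.40929412841797)
```

View pics/w2.png

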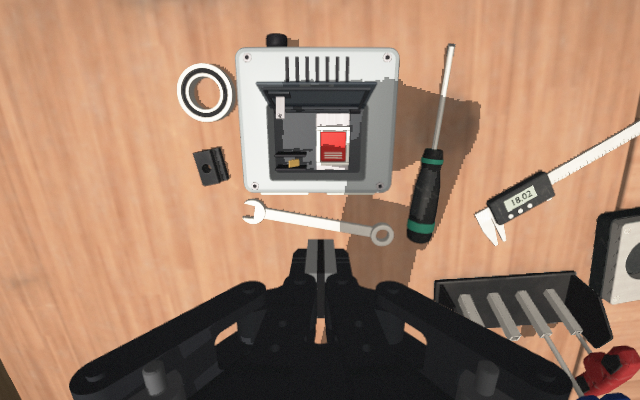

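The cover is open and leaning back at (315,95), the rocker is red at (333,147), and the striker is at (280,105). I'll move over the rocker's front half, tilting slightly so the gripper body stays clear of the cover.

```bash
python3 -m inch '[[[0.0235,0.0143,0],[0,0,0],0],[[0,0,0.04],[0,0,0],0],[[0,0,0.04],[0,0,0],0],[[0,0,0.04],[0,0,0],0],[[0,0,0],[0,0.12,0],0],[[0,0,0],[0,0,0],0],[[0,0,0],[0,0,0],0]]'
python3 -m inch '[[[-0.0012,0,0.01],[0,0,0],0],[[-0.0012,0,0.01],[0,0,0],0],[[-0.001,0,0.008],[0,0,0],0],[[0,0,0],[0,0,0],0],[[0,0,0],[0,0,0],0]]'
```

```text
time: 7.1
tool_pos: [0.4514, -0.0768, 0.1192]
tool_rot: [0.002, 0.998, -0.032, 0.06]
contact_force: [0.7, -0.9, 0.4]
gripper_width: -0.002
grasp_force: 0.0
time: 7.6
tool_pos: [0.4508, -0.0764, 0.0896]
tool_rot: [0.002, 0.998, -0.032, 0.06]
contact_force: [0.7, 0.4, -0.4]
gripper_width: -0.005
grasp_force: 0.0
```

```bash
python3 -m inch '[[[-0.0006,0,0.005],[0,0,0],0],[[-0.0004,0,0.003],[0,0,0],0],[[-0.0002,0,0.002],[0,0,0],0],[[-0.0002,0,0.002],[0,0,0],0],[[0,0,0],[0,0,0],0]]'
python3 -m inch '[[[0,0,0.001],[0,0,0],0],[[0,0,0.001],[0,0,0],0],[[0,0,0.001],[0,0,0],0],[[0,0,0],[0,0,0],0]]'
```

```text
time: 8.1
tool_pos: [0.4508, -0.0764, 0.0773]
tool_rot: [0.002, 0.998, -0.032, 0.06]
contact_force: [0.5, -0.6, 0.7]
gripper_width: 0.001
grasp_force: 0.0
time: 8.5
tool_pos: [0.4514, -0.0766, 0.0765]
tool_rot: [0.002, 0.998, -0.031, 0.059]
contact_force: [-8.0, 2.3, 13.7]
gripper_width: 0.002
grasp_force: 7.3
```

13.7 N at the "on" depth. I'll back off upward and check.

```bash
python3 -m inch '[[[0.003,0,-0.03],[0,0,0],0],[[0.004,0,-0.04],[0,0,0],0],[[0.004,0,-0.04],[0,0,0],0],[[0.004,0,-0.04],[0,-0.12,0],0],[[0,0,-0.02],[0,0,0],0],[[0,0,0],[0,0,0],0],[[0,0,0],[0,0,0],0]]'
python3 look.py w3 rocker_press cover; python3 - <<'E'
import cv2
a=cv2.imread("pics/w3.png");cv2.imwrite("pics/w3c.png",cv2.resize(a[40:240,200:440],None,fx=3,fy=3))
E
```

```text
time: 9.2
tool_pos: [0.4482, -0.0763, 0.2451]
tool_rot: [-0.0, 1.0, -0.032, 0.0]
contact_force: [-0.8, 0.0, 0.2]
gripper_width: 0.001
grasp_force: 0.0
9.2 [ 0.4482 -0.0763  0.2451] [[0.998, -0.063, 0.0], [-0.063, -0.998, 0.0], [0.0, -0.0, -1.0]] [-0.75434485  0.01177323  0.15659257] 0.0008562256309097103
rocker_press [(array([ 0.4689, -0.078 ,  0.0545]), 0.84)]
cover [(array([ 0.5158, -0.0608,  0.1179]), 0.93)]
759 [ 0.51232084 -0.06338494  0.0707228 ]
((490.81475830078125, -61.118186950683594), (149.51866149902344, 129.9815216064453), 86.25667572021484)
```

View pics/w3c.png

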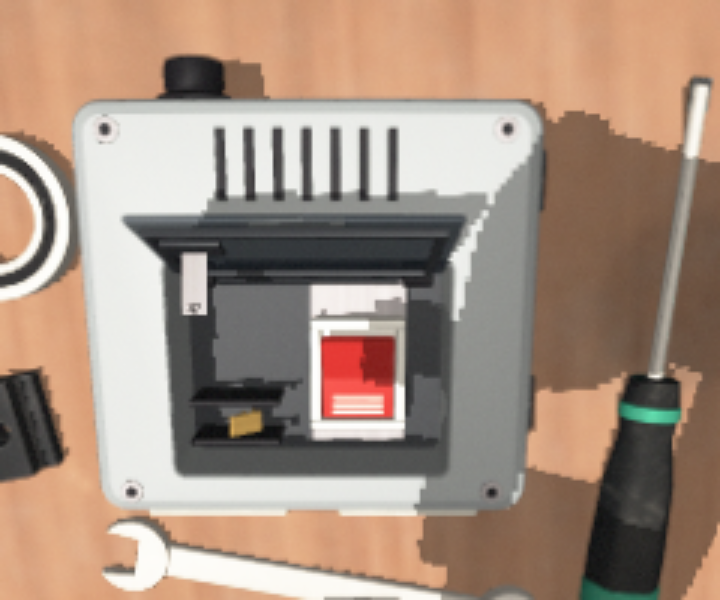

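The cover is open, and the rocker at crop (357,375) has white ribs at its front. I'll check its tilt by depth.

```bash
python3 - <<'E'
from h import *
d=np.load("wd.npy");p=np.load("wp.npy",allow_pickle=True).item()
for y in range(148,188,3):
    P=unproj("wrist",[(x,y) for x in range(311,328)],d,p); print(y,np.median(P,0).round(4))
E
```

```text
148 [ 0.4852 -0.0767  0.0477]
151 [ 0.4808 -0.0763  0.0391]
154 [ 0.4799 -0.0763  0.0559]
157 [ 0.4766 -0.0761  0.0557]
160 [ 0.4734 -0.0759  0.054 ]
163 [ 0.4699 -0.0757  0.0525]
166 [ 0.4664 -0.0754  0.0508]
169 [ 0.4632 -0.0752  0.051 ]
172 [ 0.4599 -0.075   0.051 ]
175 [ 0.4567 -0.0748  0.0514]
178 [ 0.4534 -0.0746  0.0513]
181 [ 0.4492 -0.0743  0.0478]
184 [ 0.4425 -0.0738  0.0338]
187 [ 0.4383 -0.0735  0.0319]
```

The front half is level at z = 51 mm (21 mm below the deck) and the rear is raised, so the rocker is on. Next I'll go over and behind the open cover and lower the fingers there.

```bash
python3 -m inch '[[[0.0303,-0.0041,0],[0,0,0],0],[[0.0303,-0.0041,0],[0,0,0],0],[[0.0303,-0.0041,0],[0,0,0],0],[[0.0303,-0.0041,0],[0,0,0],0],[[0,0,0],[0,0,0],0],[[0,0,0],[0,0,0],0]]'
python3 -m inch '[[[0,0,0.035],[0,0,0],0],[[0,0,0.035],[0,0,0],0],[[0,0,0.03],[0,0,0],0],[[0,0,0.01],[0,0,0],0],[[0,0,0],[0,0,0],0],[[0,0,0],[0,0,0],0]]'
```

```text
time: 9.95
tool_pos: [0.5695, -0.0674, 0.2435]
tool_rot: [-0.0, 1.0, -0.031, -0.002]
contact_force: [-0.4, 1.0, -0.1]
gripper_width: -0.001
grasp_force: 0.0
time: 10.55
tool_pos: [0.5707, -0.0679, 0.1371]
tool_rot: [0.0, 0.999, -0.032, 0.001]
contact_force: [0.4, 1.1, 0.0]
gripper_width: -0.002
grasp_force: 0.0
```

```bash
python3 -m inch '[[[-0.012,0,0],[0,0,0],0],[[-0.01,0,0],[0,0,0],0],[[-0.006,0,0],[0,0,0],0],[[-0.006,0,0],[0,0,0],0],[[-0.006,0,0],[0,0,0],0],[[-0.006,0,0],[0,0,0],0],[[-0.006,0,0],[0,0,0],0],[[0,0,0],[0,0,0],0]]'
```

```text
time: 11.35
tool_pos: [0.5178, -0.0643, 0.1355]
tool_rot: [-0.0, 0.999, -0.032, -0.0]
contact_force: [0.4, 0.2, -0.1]
gripper_width: -0.0
grasp_force: 0.4
```

```bash
python3 -m inch '[[[-0.0075,0,0],[0,0,0],0],[[-0.0075,0,0],[0,0,0],0],[[-0.0075,0,0.001],[0,0,0],0],[[-0.006,0,0.002],[0,0,0],0],[[-0.0055,0,0.002],[0,0,0],0],[[-0.005,0,0.0045],[0,0,0],0],[[-0.005,0,0.0045],[0,0,0],0],[[0,0,0],[0,0,0],0]]'
python3 look.py w4 cover
```

```text
time: 12.15
tool_pos: [0.4732, -0.0614, 0.1204]
tool_rot: [-0.0, 0.999, -0.032, -0.001]
contact_force: [0.3, 0.3, -0.3]
gripper_width: 0.001
grasp_force: 0.5
12.15 [ 0.4732 -0.0614  0.1204] [[0.998, -0.063, -0.002], [-0.063, -0.998, 0.0], [-0.002, -0.0, -1.0]] [ 0.33263375  0.27710804 -0.34802262] 0.0010888637966670546
cover [(array([ 0.4874, -0.0583,  0.0846]), 0.74)]
2218 [ 0.52346575 -0.06366533  0.07243122]
((495.8012390136719, -61.849090576171875), (147.13623046875, 130.13632202148438), 86.54801177978516)
```

View pics/w4.png

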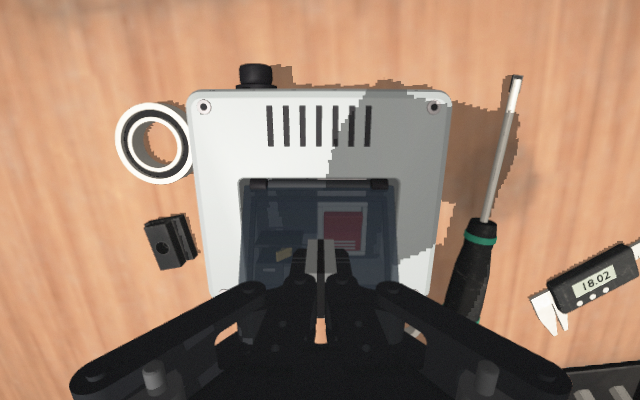

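The cover is on its way down under the fingertips at (320,245), with the rocker visible through it at (345,228). I'll continue down.

```bash
python3 -m inch '[[[-0.004,0,0.005],[0,0,0],0],[[-0.003,0,0.005],[0,0,0],0],[[-0.003,0,0.005],[0,0,0],0],[[-0.003,0,0.005],[0,0,0],0],[[-0.003,0,0.003],[0,0,0],0],[[-0.002,0,0.001],[0,0,0],0],[[0,0,0],[0,0,0],0]]'
python3 -m inch '[[[0,0,0.001],[0,0,0],0],[[0,0,0.001],[0,0,0],0],[[0,0,0.001],[0,0,0],0],[[0,0,0.001],[0,0,0],0],[[0,0,0],[0,0,0],0]]'
```

```text
time: 12.95
tool_pos: [0.4556, -0.0603, 0.097]
tool_rot: [-0.0, 0.999, -0.032, -0.001]
contact_force: [-0.1, -0.5, 2.5]
gripper_width: -0.0
grasp_force: 1.0
time: 13.45
tool_pos: [0.4562, -0.0603, 0.0932]
tool_rot: [-0.0, 1.0, -0.032, -0.0]
contact_force: [-0.6, 0.5, 2.7]
gripper_width: -0.001
grasp_force: 1.0
```

```bash
python3 -m inch '[[[0,0,0.001],[0,0,0],0],[[0,0,0.001],[0,0,0],0],[[0,0,0.0005],[0,0,0],0],[[0,0,0],[0,0,0],0]]'
```

```text
time: 13.85
tool_pos: [0.4566, -0.0604, 0.092]
tool_rot: [-0.0, 1.0, -0.032, -0.0]
contact_force: [-5.5, 0.5, 8.6]
gripper_width: -0.002
grasp_force: 4.5
```

At the stop. I'll release and check that it latches.

```bash
python3 -m inch '[[[0,0,-0.004],[0,0,0],0],[[0,0,-0.008],[0,0,0],0],[[0,0,-0.04],[0,0,0],0],[[-0.01,0,-0.05],[0,0,0],0],[[-0.01,0,-0.04],[0,0,0],0],[[0,0,0],[0,0,0],0],[[0,0,0],[0,0,0],0],[[0,0,0],[0,0,0],0]]'
python3 -m inch '[[[0,0,0],[0,0,0],0],[[0,0,0],[0,0,0],0],[[0,0,0],[0,0,0],0],[[0,0,0],[0,0,0],0],[[0,0,0],[0,0,0],0],[[0,0,0],[0,0,0],0],[[0,0,0],[0,0,0],0],[[0,0,0],[0,0,0],0]]'
python3 look.py w5 cover_press
```

```text
time: 14.65
tool_pos: [0.4362, -0.059, 0.2308]
tool_rot: [-0.0, 1.0, -0.032, -0.001]
contact_force: [-0.1, -0.4, 0.5]
gripper_width: 0.002
grasp_force: 0.0
time: 15.45
tool_pos: [0.4367, -0.0592, 0.2321]
tool_rot: [0.0, 1.0, -0.032, 0.0]
contact_force: [0.3, 0.7, -0.3]
gripper_width: -0.002
grasp_force: 0.0
15.45 [ 0.4367 -0.0592  0.2321] [[0.998, -0.063, 0.0], [-0.063, -0.998, -0.0], [0.0, 0.0, -1.0]] [ 0.32360571  0.65446265 -0.27954365] -0.0015211199790607097
cover_press []
1409 [ 0.5007477  -0.06207387  0.07217409]
((493.3700256347656, -61.84032440185547), (150.06089782714844, 132.916748046875), 86.3096923828125)
```

View pics/w5.png

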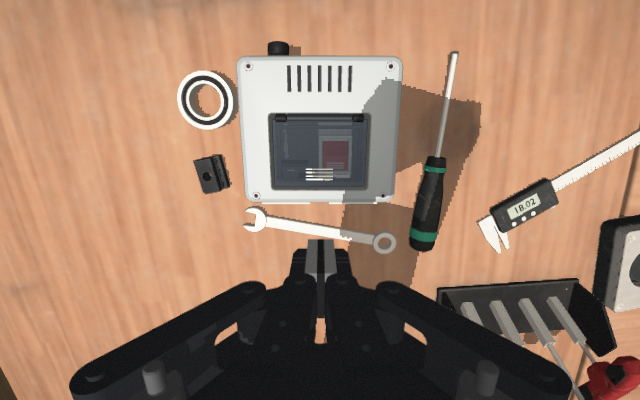

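The cover is shut and flush, with its ribs at (320,174), 1.6 s after release. The bench items haven't moved, so I'll hand the job in.

```bash
python3 -c "
from plant import manip
print(manip.job_done())"
```

```text
the job is handed in; nothing more can be done
None
```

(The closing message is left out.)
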